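Scan the battery carton's label and hang the scanner up

ROBOT

A 7-joint arm with a two-finger parallel gripper is mounted at the origin on the work surface. World frame = base frame: x ahead of the robot, y to its left, z up, the work surface at z = 0. Lengths are in m, angles in degrees, forces in N, time in s.
With the tool pointing down it reaches from about 0.35 to 0.9 m from the base axis. Payload 7.2 kg.
Tool frame: the origin (TCP) lies midway between the tips of the shut fingers; the grasp point (between the pads) lies 19 mm behind it (r.hold_point_z is the distance from the TCP to the grasp point, in m); z points along the fingers, y is the line along which they close (so a half turn about z gives the same grasp; the last joint's range is limited). The gripper opens to 85 mm and grips with 20 to 120 N. Pads are 22 mm wide; open, the fingers measure 114 mm over their backs; the gripper's body (76 mm by 85 mm) begins 54 mm behind the grasp point. The pads swing forward as they close: fully open they stand 13 mm farther back than shut.
Start: joints at [71.666, 23.554, -0.728, 91.456, 0.321, 64.991, -4.71], TCP at [0.156, -0.605, 0.231] pointing down, gripper open.
Joint ranges: [-169.25, 169.25], [-16.82, 113.86], [-84.01, 82.57], [7.8, 145.47], [-59.2, 239.2], [7.22, 106.19], [-163.78, 163.78]. Speed limits (degrees/s): [136.94, 136.94, 172.46, 172.46, 180, 180, 180].

INTERFACE

Orientations are given as [roll, pitch, yaw] about the fixed x, y, z axes, in that order (R = Rz(yaw) Ry(pitch) Rx(roll)).
In Python, from bench import r, vision gives the robot as it stands.
- The arm moves only by the shell command python3 -m creep 'ROWS' [OPENING]. ROWS is JSON, a list of rows, each a list of 6 numbers: the shift along the tool's x, y, z in units of 750 mm (1.0 is 750 mm), then the turn, a rotation vector about the tool's x, y, z in units of 90 degrees (1.0 is 90 degrees). In form: [[x, y, z, wx, wy, wz], ...]. A call has 1 to 10 rows; each row is the pose to reach, as a shift and turn from the pose commanded when the call began, along the tool's axes at that moment; what a row does not reach only later rows make up. A row lasts 1/8 s, in which the tool goes at most 62.5 mm and 10.7 degrees, less where a joint would pass 70% of its speed; a pose out of reach is approached as far as the arm can. A call with a number of a shift or a turn outside -1 to 1 is refused whole. A call with a gripper value outside its range is refused whole. OPENING is the opening, from 0 (shut) to 1 (fully open), set as the call begins (- or left out, the last holds). The fingers move at their own pace and stop on an object; the grip force is fixed at half the most. Time passes only in rows, so rows that repeat a pose let the fingers close. It gives the time, the measured TCP pose, the force, the opening and the grip force at its end, in the units of the state.
- r.read_state(): the state, without advancing time (a new reading comes with each control period).
- vision.capture(name): name is "side" or "top"; returns a dict with "frame" (480x640x3 uint8, red, green, blue), "depth" (480x640 float32, m along the optical axis (not along the pixel's ray), 0 where there is no reading), "fx", "fy", "cx", "cy" (pixels), "R" (3x3) and "t" (3): a world point X has camera coordinates R X + t. Camera axes: x right, y down, z forward; pixel columns grow to the right and rows downward; lengths in m; the calibration is good to about 2 mm. A picture is of the moment at which its call begins.
- r.job_done(): hands the job in; it is judged then, once.
The state is a dict: "clock": time; "q": joint angles; "qd": joint speeds; "effort": joint torques, N m; "tool_pos": TCP position; "tool_rot": TCP orientation; "wrist_force": force on the tool from outside, world axes, zero at the start; "wrist_torque": the same for the moment, N m; "opening": finger opening in m; "grip_force": force on a finger pad.
Only numpy, scipy, OpenCV 4.12 (cv2) and the standard library are available. Lean on these libraries where they do the work, as an engineer would, in place of code of your own. Each camera call takes 0.05 s, during which the arm holds its last target. There are 200 camera calls.

TASK

Take the barcode scanner off its stand and scan the open carton of orange batteries: point the scanner squarely at the middle of the barcode label on that carton's front flap, from about 100 mm away and level from side to side, and hold it still there for a good second. Then hang the scanner back in the fork of its stand the way it was, without dropping it. Do not scan the clipper carton, bump the cartons' flaps or push the other things on the bench about.

Things in the scene. Friction and masses are not known exactly. Their poses are not given: they have to be found in the camera images.
- scanner: Loose cordless pistol-grip barcode scanner, about 0.22 kg, reads without trigger. Origin mid-head; x along the beam, y across, z out of the head's top. Head: black block, flat parallel sides 52 mm apart (y), 42 mm high, x -50 to +46 mm, then a yellow nose bumper to +55 mm, 58 mm wide, 48 high. Grip it across the flat sides, at any pitch. Hangs in the fork at the start.
- window (a point): Middle of the scanner's window, 56 mm ahead of the scanner's origin on its x axis; axes as scanner. The beam leaves here along x. The scanner reads a label whose middle lies 60 to 160 mm ahead.
- fork: Steel fork on the stand, fixed. Its frame is where the scanner's frame lies when hung home: 150 mm above the bench, x tipped 0.60 rad below level. Two round tines, 8 mm thick, at y = +-21, z = -25 mm, x -55 to +13 mm, carry the head's underside; the handle hangs in the 34 mm gap between. Open above and behind: the scanner lifts straight up out and goes straight down in, at the fork's pitch.
- handle_end (a point): Middle of the lower end of the scanner's handle, 120 mm below (-z) and 29 mm behind (-x) the scanner's origin. The handle, 28 mm wide (y) and 38 mm deep, leaves the head's underside (z = -21 mm) between x = -31 and +8 mm and leans back 10 degrees.
- fork_bar (a point): Middle of the fork's 8 mm cross bar, at x = +13, z = -25 mm of the fork's frame, axes as fork. It joins the tines in front; the handle's front rests against it, so the hung scanner cannot slide forward.
- stand: Foot of the stand, fixed: grey disc 124 mm across, 16 mm high, with a 12 mm steel post (22 mm ahead of centre) up to the fork. Origin at the centre of its underside, x the way the fork points. It stands at the right side of the bench.
- cell_carton: The battery carton: open cardboard carton full of upright orange batteries, tops showing, fixed. 140 mm deep (x), 170 mm wide (y), 140 mm high. Origin at the centre of its underside; its front faces its -x, towards the robot. It may stand left or right of the clipper carton.
- cell_carton_flap (a joint): Fold of the battery carton's front flap, along the top front edge of the carton: 0 = hanging flat on the front, growing as the flap lifts outwards; the label then faces that many radians above level. The flap is 166 mm wide, 88 mm long, stays where it is left (stiff fold) and gives way if bumped.
- cell_carton_label (a point): Middle of the barcode label (white, 76 x 50 mm) on the battery carton's front flap, 46 mm from the fold. x points through the label into the flap, so a scanner aimed squarely has its x along this x; y along the fold, level; z up the flap towards the fold.
- clipper_carton: The other carton, of the same size and with the same kind of label on its front flap, holding dark blue clippers on end. Not to be scanned. Fixed; frame as for cell_carton.
- clipper_carton_flap (a joint): Fold of the clipper carton's front flap, as for the battery carton's.
- clipper_carton_label (a point): Middle of the label on the clipper carton's front flap; axes as for the battery carton's label.
- clipper_a: Blue and black hair clipper lying on the bench, loose bystander, 172 x 46 x 38 mm, origin under its middle.
- clipper_b: Blue and black hair clipper lying on the bench, loose bystander, 172 x 46 x 38 mm, origin under its middle.
- clipper_c: Blue and black hair clipper lying on the bench, loose bystander, 172 x 46 x 38 mm, origin under its middle.
- driver: Red-handled screwdriver lying on the bench, loose bystander, 190 mm long.
- screw_bowl: White plastic bowl, loose bystander, 100 mm across, 45 mm high.
- tape_roll: Roll of brown tape lying flat, loose bystander, 104 mm across, 48 mm high.
- oil_bottle: Small clear bottle with red cap, standing, loose bystander, 48 mm across, 120 mm high.
Not all that is in view belongs to the job. What is shaped like the stand but turquoise is not meant.

How it is judged:
By the outcome, as a careful person would: the job done as asked, in the order asked, and still so for the second after the job is handed in, with the robot touching nothing.
It also fails if it takes over 58 s, if anything falls off the work surface, if the arm or the gripper's body presses on something with over 40 N, if the wrist force passes 120 N, or if a joint passes its speed limit or range.

## Working session

There is one attempt and no reset: what is moved stays moved. The work goes in short steps, Python scripts to look and compute and a shell command to move; the robot and the scene stay as the last step left them, time stands still between calls to the robot, and variables do not carry over. Pictures are saved under pics/ and viewed, at most 10 in all, crops included, and the job is handed in when it is done.

```bash
ls; mkdir -p pics; python3 - <<'E'
from bench import r, vision
import cv2,numpy as np
for n in("side","top"):
    c=vision.capture(n); cv2.imwrite(f"pics/{n}0.png",c["frame"][:,:,::-1]); np.savez(f"{n}0.npz",**c)
    print(n,c["fx"],c["cx"],c["cy"],np.round(c["R"],3).tolist(),np.round(c["t"],3), "pos",np.round(-c["R"].T@c["t"],3))
print(r.read_state(), r.hold_point_z)
E
```

```text
pics
side 576.9206004252537 315.1015288856241 238.88178606842712 [[0.988, -0.156, -0.011], [-0.125, -0.747, -0.653], [0.094, 0.646, -0.757]] [-0.579  0.134  1.402] pos [ 0.457 -0.896  1.143]
top 491.0013211233732 319.42759408145827 234.90384415243804 [[-0.028, -0.999, 0.018], [-0.996, 0.026, -0.085], [0.084, -0.02, -0.996]] [-0.006  0.606  1.561] pos [0.472 0.01  1.607]
{'clock': 0.1, 'q': array([71.66428562, 23.59605963, -0.72853842, 91.49931993,  0.3194548 ,
       64.99057425, -4.7092867 ]), 'qd': array([ 0.09038579, -0.1882836 , -0.05803946, -0.14411806, -0.02621384,
        0.09962565, -0.01607505]), 'effort': array([ 3.09585506e-03, -6.01827693e+01,  6.84502088e-01, -3.00088727e+01,
        1.40096160e-02,  6.37745528e-03,  7.22988193e-05]), 'tool_pos': array([ 0.15558891, -0.6048596 ,  0.23052986]), 'tool_rot': array([-1.79916186e+02,  4.58324907e-03,  1.44295441e+01]), 'wrist_force': array([-0.28625932, -0.15728613, -0.51357445]), 'wrist_torque': array([ 0.00120253, -0.01490377, -0.02314839]), 'grip_force': 0.0, 'opening': 0.08557474047231252} 0.0187
```

View pics/side0.png

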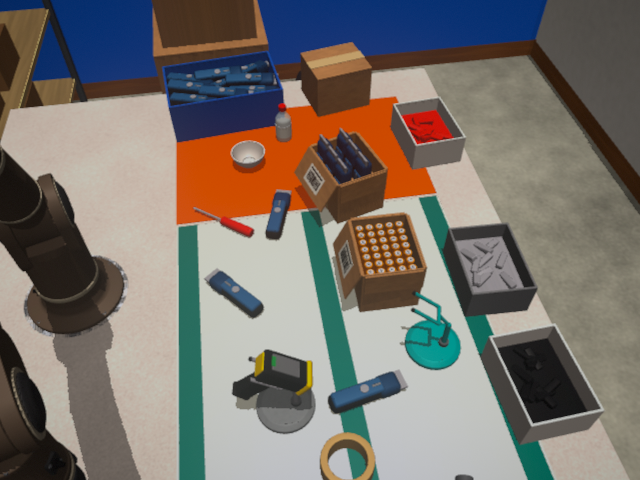

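View pics/top0.png

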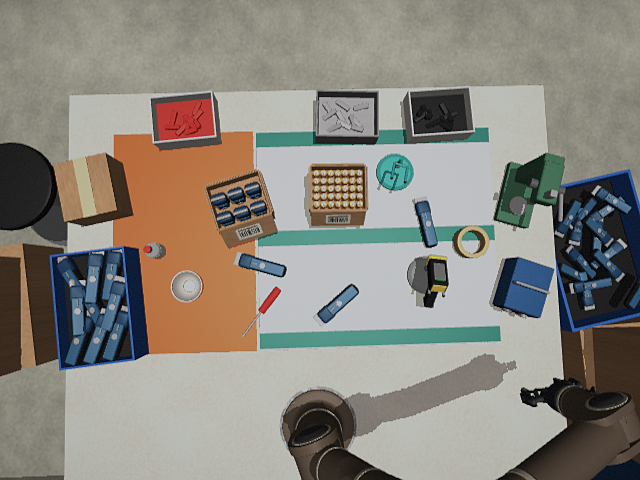

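Side view: the scanner hangs on the grey stand at (283,370), and the turquoise decoy is at (432,330). There are two cartons: orange batteries at (385,250) with its label at (347,258), and dark clippers at (345,165) with its label at (313,178). The battery carton matches the description. In the top view the scanner is at (437,270), the battery label at (338,219) and the clipper label at (249,231). I'll confirm with one enlarged crop.

```bash
python3 - <<'E'
import cv2,numpy as np
s=np.load("side0.npz")["frame"][:,:,::-1];t=np.load("top0.npz")["frame"][:,:,::-1]
f=lambda im,x,y:cv2.resize(im[y:y+75,x:x+100],(400,300),interpolation=cv2.INTER_CUBIC)
cv2.imwrite("pics/crop1.png",np.vstack([np.hstack([f(s,230,340),f(t,385,235)]),np.hstack([f(s,320,215),f(t,290,160)])]))
E
cat > h.py <<'E'
import numpy as np
def cloud(c):
    d=c["depth"].astype(float);v,u=np.mgrid[:480,:640]
    P=np.stack([(u-c["cx"])/c["fx"]*d,(v-c["cy"])/c["fy"]*d,d],-1)
    W=(P-c["t"])@c["R"]; W[d<=0]=np.nan
    return W
def proj(c,X):
    p=np.atleast_2d(X)@c["R"].T+c["t"]; return np.stack([p[:,0]/p[:,2]*c["fx"]+c["cx"],p[:,1]/p[:,2]*c["fy"]+c["cy"]],-1)
def ray(c,u,v):
    d=np.array([(u-c["cx"])/c["fx"],(v-c["cy"])/c["fy"],1])@c["R"]; return -c["R"].T@c["t"],d/np.linalg.norm(d)
def tri(a,pa,b,pb):
    o1,d1=ray(a,*pa);o2,d2=ray(b,*pb)
    k=np.linalg.lstsq(np.stack([d1,-d2],1),o2-o1,rcond=None)[0]
    A,B=o1+k[0]*d1,o2+k[1]*d2; return (A+B)/2,np.linalg.norm(A-B)
E
```

```text
(no output)
```

View pics/crop1.png

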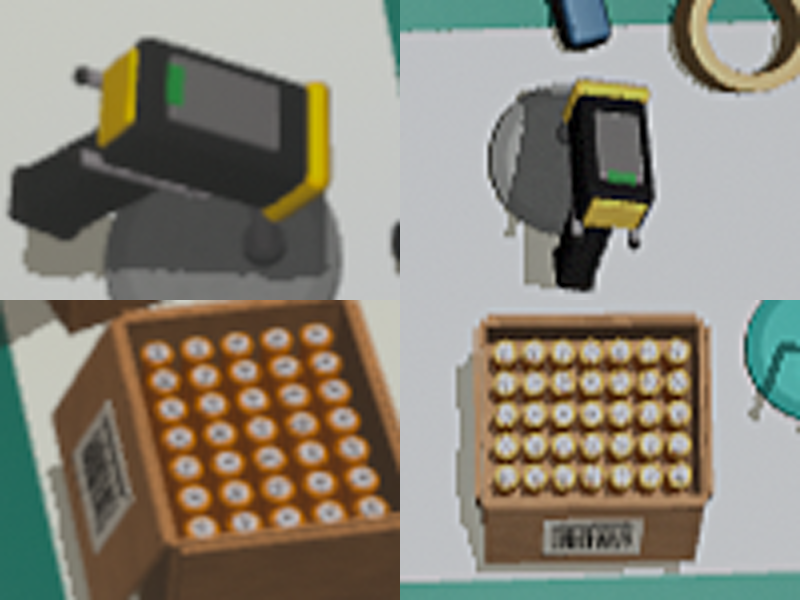

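The crop confirms it: the scanner hangs in the grey stand's fork with its nose away from the robot, and the carton with the label at top-view (338,219) holds orange batteries. Next I'll measure both.

```bash
python3 - <<'E'
import numpy as np,cv2
from h import *
C={n:dict(np.load(n+"0.npz")) for n in("side","top")}
np.set_printoptions(precision=4,suppress=True)
# label
cen={}
for n,(x0,y0,x1,y1) in {"side":(333,232,361,285),"top":(318,205,358,233)}.items():
    c=C[n];f=c["frame"].astype(int);W=cloud(c)
    m=np.zeros((480,640),np.uint8);sub=f[y0:y1,x0:x1]
    R,G,B=sub[...,0],sub[...,1],sub[...,2]
    m[y0:y1,x0:x1]=((R-B)<22)&(sub.min(-1)>0)
    z=W[...,2]; m&=((z>.06)&(z<.15)).astype(np.uint8)
    m=cv2.morphologyEx(m,cv2.MORPH_CLOSE,np.ones((5,5),np.uint8))
    k,l,st,ce=cv2.connectedComponentsWithStats(m);i=1+st[1:,4].argmax();m=l==i
    v,u=np.nonzero(m);rc=cv2.minAreaRect(np.stack([u,v],1).astype(np.float32));cen[n]=rc[0]
    P=W[m];P=P[~np.isnan(P[:,0])];mu=np.median(P,0)
    q=P[np.linalg.norm(P-mu,axis=1)<.04];m0=q.mean(0);_,s,Vt=np.linalg.svd(q-m0)
    nrm=Vt[2]*np.sign(Vt[2][0]); print(n,"label",st[i],rc,"mean",m0,"n",nrm,"rms",s[2]/len(q)**.5,"yaw",np.degrees(np.arctan2(nrm[1],nrm[0])),"down",np.degrees(np.arcsin(-nrm[2])),"y",Vt[0])
    # flap: brown below & plane
print("tri",tri(C["side"],cen["side"],C["top"],cen["top"]))
# scanner head
S=[]
for n in C:
    c=C[n];W=cloud(c);f=c["frame"].astype(int)
    print(n, [np.round(W[y,x],4) for x,y in ({"side":[(283,360),(290,365)],"top":[(437,270),(441,272)]}[n])])
E
```

```text
side label [338 242  15  35 273] ((345.0933532714844, 258.9751281738281), (32.33666229248047, 11.788065910339355), 75.0685806274414) mean [ 0.6455 -0.0788  0.1001] n [ 0.9238 -0.0133 -0.3827] rms 0.0012029444352571863 yaw -0.8253038715466847 down 22.499236913849526 y [0.0179 0.9998 0.0084]
top label [326 215  25   9 200] ((338.0, 219.0), (8.0, 24.0), 90.0) mean [ 0.6481 -0.0774  0.1003] n [ 0.9305 -0.0097 -0.366 ] rms 0.001559273770724162 yaw -0.5984193642641049 down 21.4714554567514 y [ 0.0048  0.9999 -0.0143]
tri (array([ 0.6461, -0.0795,  0.1012]), np.float64(0.0014276045347833097))
side [array([ 0.4711, -0.3593,  0.1793]), array([ 0.483 , -0.366 ,  0.1689])]
top [array([ 0.4808, -0.3599,  0.1751]), array([ 0.4747, -0.3706,  0.178 ])]
```

```bash
cat > fit.py <<'E'
import numpy as np
from h import *
from scipy.optimize import least_squares
from scipy.spatial.transform import Rotation as Ro
def sdbox(p,c,h):
    q=abs(p-c)-h; return np.linalg.norm(np.maximum(q,0),axis=1)+np.minimum(q.max(1),0)
def sd(p):
    a=sdbox(p,np.array([-.002,0,0]),np.array([.048,.026,.021]))
    b=sdbox(p,np.array([.0505,0,0]),np.array([.0045,.029,.024]))
    return np.minimum(a,b)
def fit(cs,x0,fixroll=True,it=4):
    x=np.array(x0,float)
    for k in range(it):
        P=[]
        for c in cs:
            W=cloud(c).reshape(-1,3);W=W[~np.isnan(W[:,0])]
            L=(W-x[:3])@Ro.from_euler("ZYX",x[3:]).as_matrix()
            tol=.012 if k<2 else .006
            P.append(W[(L[:,2]>-.017)&(abs(sd(L))<tol)&(L[:,0]<.056+tol)])
        A=np.vstack(P)
        fr=lambda x:sd((A-x[:3])@Ro.from_euler("ZYX",x[3:]).as_matrix())
        mask=np.array([1,1,1,1,1,0 if fixroll else 1],bool)
        def g(y): z=x.copy();z[mask]=y;return fr(z)
        s=least_squares(g,x[mask],loss="soft_l1",f_scale=.002,x_scale=[.01,.01,.01]+[.1]*(mask.sum()-3));x[mask]=s.x
    return x,np.sqrt(np.mean(fr(x)**2)),[len(p) for p in P]
E
python3 - <<'E'
import numpy as np
from fit import *
C=[dict(np.load(n+"0.npz")) for n in("side","top")]
np.set_printoptions(precision=4,suppress=True)
for cs in (C,C[:1],C[1:]):
    for y in (-.1,.1):
        x,e,n=fit(cs,[.465,-.36,.153,y,.6,0],it=6);print(x[:3],np.degrees(x[3:]),e,n)
# disc
W=cloud(C[0]);W2=cloud(C[1])
for w in(W,W2):
    p=w[(w[...,2]>.010)&(w[...,2]<.021)&(np.hypot(w[...,0]-.46,w[...,1]+.35)<.08)];print(len(p),p.min(0),p.max(0))
E
```

```text
[ 0.4684 -0.3651  0.1524] [-8.6164 35.3386  0.    ] 0.002074545436031563 [1852, 692]
[ 0.4684 -0.3651  0.1524] [-8.6164 35.3386  0.    ] 0.002074545436069861 [1852, 692]
[ 0.4675 -0.3648  0.1528] [-8.562  35.1581  0.    ] 0.0018891489343317463 [1854]
[ 0.4675 -0.3648  0.1528] [-8.5453 35.1589  0.    ] 0.0018891016381169798 [1854]
[ 0.4702 -0.3665  0.1518] [-8.5972 35.8003  0.    ] 0.0023506446019770856 [699]
[ 0.4702 -0.3665  0.1518] [-8.5739 35.7996  0.    ] 0.002350691871687457 [699]
1859 [ 0.4059 -0.4279  0.01  ] [ 0.5283 -0.3263  0.021 ]
481 [ 0.4027 -0.3699  0.0101] [ 0.5287 -0.2871  0.021 ]
```

```bash
cat > go.py <<'E'
import numpy as np
from scipy.spatial.transform import Rotation as Ro
from bench import r
def cur():
    s=r.read_state();return np.array(s["tool_pos"]),Ro.from_euler("xyz",s["tool_rot"],degrees=True)
def rel(p,R,p0=None,R0=None):
    if p0 is None:p0,R0=cur()
    d=R0.inv().apply(np.array(p)-p0)/.75;w=(R0.inv()*R).as_rotvec(degrees=True)/90
    return np.round(np.r_[d,w],4).tolist()
def pose(x,y,z,yaw,pitch): return np.array([x,y,z]),Ro.from_euler("ZYX",[yaw,pitch,0],degrees=True)
FORK=pose(.4685,-.3653,.1515,-8.6,34.4)
E
python3 - <<'E'
import numpy as np
from go import *
from h import *
T=dict(np.load("top0.npz"));W=cloud(T);w=W.reshape(-1,3)
m=(w[:,0]>.1)&(w[:,0]<.6)&(w[:,1]<-.42)&(w[:,1]>-.62)&(w[:,2]>.03)
for y in np.arange(-.62,-.42,.04):
    for x in np.arange(.25,.6,.05):
        k=m&(abs(w[:,0]-x-.025)<.025)&(abs(w[:,1]-y-.02)<.02)
        if k.sum()>3: print(round(x,2),round(y,2),np.nanmax(w[k,2]).round(3),end="; ")
print()
g=FORK[0]+FORK[1].apply([-.005,0,0]); R=Ro.from_euler("xyz",[180,0,-8.6],degrees=True)
tcp=g-[0,0,.019]; print("grasp tcp",tcp)
print("pre",rel(tcp+[0,0,.10],R)); print("down from pre",.1/.75)
E
```

```text
0.3 -0.62 0.081; 0.35 -0.62 0.112; 0.4 -0.62 0.135; 0.45 -0.62 0.11; 0.35 -0.58 0.106; 0.5 -0.58 0.054; 0.55 -0.58 0.057; 0.5 -0.54 0.057; 0.5 -0.5 0.055; 0.55 -0.5 0.054; 
grasp tcp [ 0.46442082 -0.36468308  0.13532484]
pre [0.4786, -0.2075, -0.0061, -0.0009, 0.0002, 0.2559]
down from pre 0.13333333333333333
```

```bash
python3 -m creep '[[0.02,-0.01,-0.02,0,0,0.02],[0.08,-0.04,-0.025,0,0,0.06],[0.15,-0.065,-0.025,0,0,0.1],[0.22,-0.095,-0.025,0,0,0.15],[0.29,-0.126,-0.025,0,0,0.2],[0.36,-0.156,-0.025,0,0,0.24],[0.42,-0.182,-0.02,0,0,0.256],[0.46,-0.2,-0.01,0,0,0.256],[0.4786,-0.2075,-0.0061,0,0,0.256],[0.4786,-0.2075,-0.0061,0,0,0.256]]' 1; python3 - <<'E'
from go import *
from bench import vision
import cv2,numpy as np
R=Ro.from_euler("xyz",[180,0,-8.6],degrees=True)
print(rel([.4644,-.3647,.1353],R),r.read_state()["tool_pos"])
s=vision.capture("side");cv2.imwrite("pics/s1.png",s["frame"][120:480,80:560,::-1])
E
```

```text
clock: 1.35
tool_pos: [0.4645, -0.3649, 0.2354]
tool_rot: [-180.0, 0.1, -8.5]
wrist_force: [-0.2, -0.2, 0.5]
opening: 0.0857
grip_force: 0.0
[-0.0001, -0.0002, 0.1334, -0.0002, 0.0006, 0.0006] [ 0.46454905 -0.36488753  0.23537782]
```

View pics/s1.png

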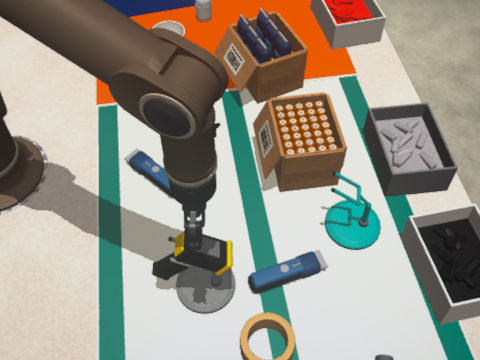

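The picture shows the open gripper centred over the scanner head at about (200,245). I'll descend and grip.

```bash
python3 -m creep '[[0,0,0.03,0,0,0],[0,0,0.06,0,0,0],[0,0,0.09,0,0,0],[0,0,0.11,0,0,0],[0,0,0.125,0,0,0],[0,0,0.1334,0,0,0],[0,0,0.1334,0,0,0]]' 1 && python3 -m creep '[[0,0,0,0,0,0],[0,0,0,0,0,0],[0,0,0,0,0,0],[0,0,0,0,0,0],[0,0,0,0,0,0],[0,0,0,0,0,0],[0,0,0,0,0,0],[0,0,0,0,0,0]]' 0.3
```

```text
clock: 2.28
tool_pos: [0.4645, -0.3652, 0.1357]
tool_rot: [-180.0, 0.0, -8.6]
wrist_force: [-0.4, -0.9, -0.5]
opening: 0.0855
grip_force: 0.0
clock: 3.28
tool_pos: [0.4649, -0.3654, 0.1365]
tool_rot: [180.0, -0.1, -8.6]
wrist_force: [-0.9, 0.9, 6.0]
opening: 0.0512
grip_force: 62.3
```

```bash
python3 -m creep '[[0,0,-0.01,0,0,0],[0,0,-0.03,0,0,0],[0,0,-0.06,0,0,0],[0,0,-0.1,0,0,0],[0,0,-0.14,0,0,0],[0,0,-0.175,0,0,0],[0,0,-0.2,0,0,0],[0,0,-0.213,0,0,0],[0,0,-0.213,0,0,0],[0,0,-0.213,0,0,0]]'; python3 - <<'E'
from fit import *
from go import *
from bench import vision
import cv2
np.set_printoptions(precision=4,suppress=True)
cs=[vision.capture(n) for n in("side","top")]
cv2.imwrite("pics/s2.png",cs[0]["frame"][120:480,80:560,::-1])
p,R=cur();print(p,R.as_euler("xyz",degrees=True))
x0=[.4685,-.3653,.1515+p[2]-.1355,np.radians(-8.6),.6,0]
for c in (cs,cs[:1]):
    x,e,n=fit(c,x0,it=6);print(x[:3],np.degrees(x[3:]),e,n,"vs",x0[:3])
T=dict(np.load("top0.npz"));w=cloud(T).reshape(-1,3)
m=(w[:,2]>.02)&(w[:,0]<.5)&(w[:,0]>.3)&(abs(w[:,1]+.06)<.15);q=w[m];print("clipper",q.min(0),q.max(0))
E
```

```text
clock: 4.53
tool_pos: [0.4642, -0.3649, 0.2947]
tool_rot: [-180.0, 0.1, -8.6]
wrist_force: [-0.3, -0.1, -2.4]
opening: 0.0508
grip_force: 62.9
[ 0.4642 -0.3649  0.2946] [-179.9598    0.0847   -8.6133]
[ 0.4677 -0.3646  0.3105] [-8.5877 36.5149  0.    ] 0.0017974009559152493 [1510, 476] vs [0.4685, -0.3653, np.float64(0.31061302495010606)]
[ 0.4675 -0.3642  0.3112] [-8.6958 37.498   0.    ] 0.0016582237502232799 [1494] vs [0.4685, -0.3653, np.float64(0.31061302495010606)]
clipper [ 0.3172 -0.1411  0.02  ] [0.4447 0.0023 0.0474]
```

View pics/s2.png

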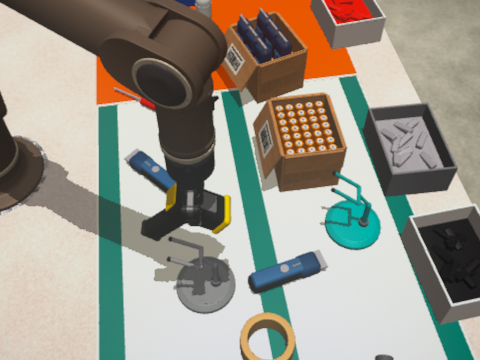

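The scanner hangs firmly in the gripper and the fork, at about (185,265), is empty. It may have tilted about 1° in the grip. I'll move it above the scan pose.

```bash
cat >> go.py <<'E'
TG=(np.array([.4644,-.3647,.1353]),Ro.from_euler("xyz",[180,0,-8.6],degrees=True))
def tool_for(S,pitch_in_hand):
    s0=pose(.4685,-.3653,.1515,-8.6,34.4);g=s0[0]+s0[1].apply([-.005,0,0])
    Sh=Ro.from_euler("ZYX",[-8.6,pitch_in_hand,0],degrees=True);ph=g+Sh.apply([.005,0,0])
    RG=TG[1].inv()*Sh;tG=TG[1].inv().apply(ph-TG[0])
    R=S[1]*RG.inv();return S[0]-R.apply(tG),R
LABEL=np.array([.6462,-.0790,.1005]);LY,LP=-.8,22.
def scanS(d=.105):
    R=Ro.from_euler("ZYX",[LY,LP,0],degrees=True);return LABEL-R.apply([d+.056,0,0]),R
E
python3 - <<'E'
from go import *
S=scanS();p,R=tool_for(S,35.4);print(S[0],p,R.as_euler("xyz",degrees=True))
print(rel(p+[0,0,.10],R)); a=rel(p,R,p+[0,0,.10],R);print(a)
E
```

```text
[ 0.49693795 -0.07691577  0.16081166] [ 0.49669318 -0.0769322   0.14417361] [180.  -13.4  -0.8]
[-0.0146, -0.3861, 0.0675, 0.0096, 0.1496, -0.0865]
[-0.0309, -0.0, 0.1297, 0.0, 0.0, 0.0]
```

```bash
python3 -m creep '[[0,-0.02,0,0,0.01,0],[0,-0.07,0,0,0.03,-0.02],[-0.005,-0.13,0.005,0,0.06,-0.04],[-0.01,-0.19,0.01,0.005,0.09,-0.05],[-0.01,-0.25,0.02,0.005,0.11,-0.065],[-0.012,-0.31,0.04,0.0096,0.135,-0.08],[-0.0146,-0.355,0.055,0.0096,0.1496,-0.0865],[-0.0146,-0.38,0.065,0.0096,0.1496,-0.0865],[-0.0146,-0.3861,0.0675,0.0096,0.1496,-0.0865],[-0.0146,-0.3861,0.0675,0.0096,0.1496,-0.0865]]'; cat > look.py <<'E'
from fit import *
from go import *
from bench import vision
import cv2,sys
np.set_printoptions(precision=4,suppress=True)
cs=[vision.capture(n) for n in("side","top")]
for n,c in zip("st",cs): cv2.imwrite(f"pics/{sys.argv[1]}{n}.png",c["frame"][:,:,::-1])
p,R=cur();print(p,R.as_euler("xyz",degrees=True))
pg,Rg=tool_for(pose(0,0,0,0,0),35.4)
Rs=R*Rg.inv();ps=p-Rs.apply(pg);e=Rs.as_euler("ZYX");print("expect S",ps,np.degrees(e))
x0=np.r_[ps,e]
for c in (cs,cs[:1],cs[1:]):
    x,er,n=fit(c,x0,it=6);print("fit",x[:3],np.degrees(x[3:]),er,n)
S=scanS();p2,R2=tool_for(S,35.4);print("to scan",rel(p2,R2))
E
python3 look.py a
```

```text
clock: 5.88
tool_pos: [0.4969, -0.0772, 0.245]
tool_rot: [179.9, -13.5, -0.8]
wrist_force: [0.1, -0.8, -2.8]
opening: 0.0511
grip_force: 63.2
[ 0.4971 -0.078   0.2452] [179.9293 -13.5046  -0.85  ]
expect S [ 0.4973 -0.078   0.2619] [-0.8941 21.8954 -0.074 ]
fit [ 0.4967 -0.0762  0.2627] [-0.9176 24.184  -0.074 ] 0.0019920526539040934 [1017, 374]
fit [ 0.4966 -0.0762  0.2624] [-0.794  23.9811 -0.074 ] 0.0018552578074593534 [1026]
fit [ 0.4963 -0.0775  0.2637] [-2.6693 24.601  -0.074 ] 0.0023298431838054165 [378]
to scan [-0.032, -0.0016, 0.1309, 0.0009, -0.0012, -0.0005]
```

```bash
python3 - <<'E'
from fit import *
from go import *
from bench import vision
np.set_printoptions(precision=4,suppress=True)
def pl(q):
    for _ in range(4):
        m=q.mean(0);V=np.linalg.svd(q-m)[2];d=(q-m)@V[2];q=q[abs(d)<max(.003,2*d.std())] if _<3 else q
    return m,V[2]*np.sign(V[2][2] if abs(V[2][2])>.6 else V[2][0]),d.std(),len(q)
def topface(c,S):
    W=cloud(c).reshape(-1,3);L=S[1].inv().apply(W-S[0])
    k=(abs(L[:,0])<.038)&(abs(L[:,1])<.02)&(abs(L[:,2]-.021)<.008)
    m,n,s,N=pl(W[k]); return "pitch",np.degrees(np.arctan2(n[0],n[2])),"z_in_S",S[1].inv().apply(m-S[0]),s,N
now=[vision.capture(n) for n in("side","top")]
old=[dict(np.load(n+"0.npz")) for n in("side","top")]
x=pose(.4967,-.0765,.2625,-.9,23)
for i in 0,1: print(i,"hung",topface(old[i],FORK),"now",topface(now[i],x))
R=Ro.from_euler("ZYX",[LY,LP,0],degrees=True)
for i in 0,1:
    W=cloud(old[i]).reshape(-1,3);L=R.inv().apply(W-LABEL)
    k=(abs(L[:,1])<.078)&(L[:,2]>-.036)&(L[:,2]<.038)&(abs(L[:,0])<.008)
    m,n,s,N=pl(W[k]);print("flap",i,"yaw",np.degrees(np.arctan2(n[1],n[0])),"down",np.degrees(np.arcsin(-n[2])),s,N,"label offset along n",(m-LABEL)@n)
    k=(abs(L[:,1])<.1)&(abs(W[:,2]-.14)<.004)&(W[:,0]>.63)&(W[:,0]<.69);print("front rim x",np.percentile(W[k,0],[2,10,50]))
E
```

```text
0 hung ('pitch', np.float64(35.689556091600714), 'z_in_S', array([-0.001 , -0.0015,  0.0223]), np.float64(0.0016884914936074816), 612) now ('pitch', np.float64(25.404697448777778), 'z_in_S', array([ 0.0143, -0.0018,  0.0209]), np.float64(0.0013975397391158776), 250)
1 hung ('pitch', np.float64(35.57134711212508), 'z_in_S', array([-0.0017, -0.0001,  0.0231]), np.float64(0.0021854925921616975), 253) now ('pitch', np.float64(26.51713888422704), 'z_in_S', array([0.0182, 0.0011, 0.021 ]), np.float64(0.0021305034610696865), 171)
flap 0 yaw -1.0045279363100323 down 22.85303605469696 0.0011526465340440434 886 label offset along n 0.0001780744064201627
front rim x [0.6606 0.662  0.6683]
flap 1 yaw -0.7951333495280324 down 22.832902404517043 0.0013490384943996572 551 label offset along n 0.0024179044896860905
front rim x [0.6622 0.6644 0.6697]
```

View pics/as.png

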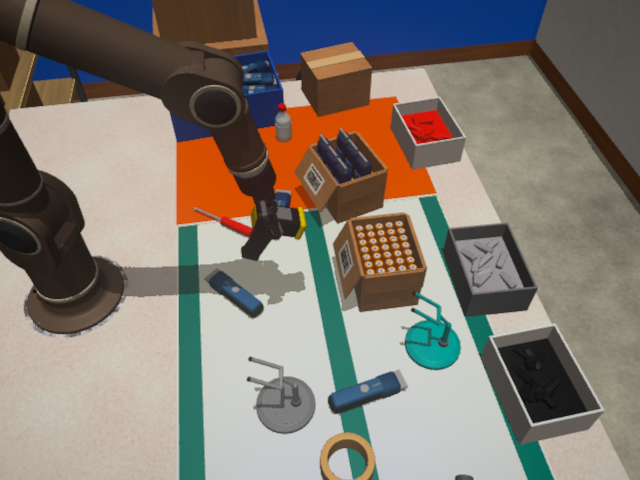

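Side view: the scanner is held at (280,225), level and facing the battery carton, with the clippers and fork undisturbed. I'll update the flap pitch to 22.6° and the in-hand pitch to 36.6°, then descend.

```bash
sed -i 's/LY,LP=-.8,22./LY,LP=-.9,22.6/; s/LABEL=np.array.*;LY/LABEL=np.array([.6467,-.0790,.1005]);LY/' go.py; sed -i 's/35\.4/36.6/g' look.py; python3 - <<'E'
from go import *
S=scanS();p,R=tool_for(S,36.6);print(S[0],p);print(rel(p,R))
E
```

```text
[ 0.49808149 -0.07666531  0.16237155] [ 0.49805014 -0.07668466  0.14582894]
[-0.0298, -0.0021, 0.1291, 0.0007, 0.0055, 0.0004]
```

```bash
python3 -m creep '[[-0.002,0,0.01,0,0.002,0],[-0.008,-0.001,0.035,0,0.005,0],[-0.014,-0.001,0.06,0,0.0055,0],[-0.02,-0.002,0.085,0,0.0055,0],[-0.025,-0.0021,0.108,0,0.0055,0],[-0.028,-0.0021,0.122,0.0007,0.0055,0],[-0.0298,-0.0021,0.1291,0.0007,0.0055,0],[-0.0298,-0.0021,0.1291,0.0007,0.0055,0],[-0.0298,-0.0021,0.1291,0.0007,0.0055,0]]'; python3 look.py b; python3 - <<'E'
import cv2
s=cv2.imread("pics/bs.png");cv2.imwrite("pics/bsc.png",cv2.resize(s[175:325,200:400],(800,600),interpolation=cv2.INTER_CUBIC))
E
```

```text
clock: 7.2
tool_pos: [0.4984, -0.0758, 0.1461]
tool_rot: [180.0, -14.0, -0.8]
wrist_force: [0.8, -0.9, -2.2]
opening: 0.0514
grip_force: 63.2
[ 0.4983 -0.0758  0.1462] [179.9912 -14.0407  -0.7834]
expect S [ 0.4984 -0.0758  0.1627] [-0.7891 22.5593 -0.0093]
fit [ 0.4979 -0.0748  0.1636] [-0.8379 23.4998 -0.0093] 0.002084349454588332 [891, 327]
fit [ 0.4978 -0.0747  0.1635] [-0.8975 23.4972 -0.0093] 0.001971846665241719 [892]
fit [ 0.4988 -0.076   0.1637] [-1.3918 23.5336 -0.0093] 0.002344129508823727 [328]
to scan [-0.0005, 0.0012, 0.0004, -0.0002, -0.0005, 0.0013]
```

View pics/bsc.png

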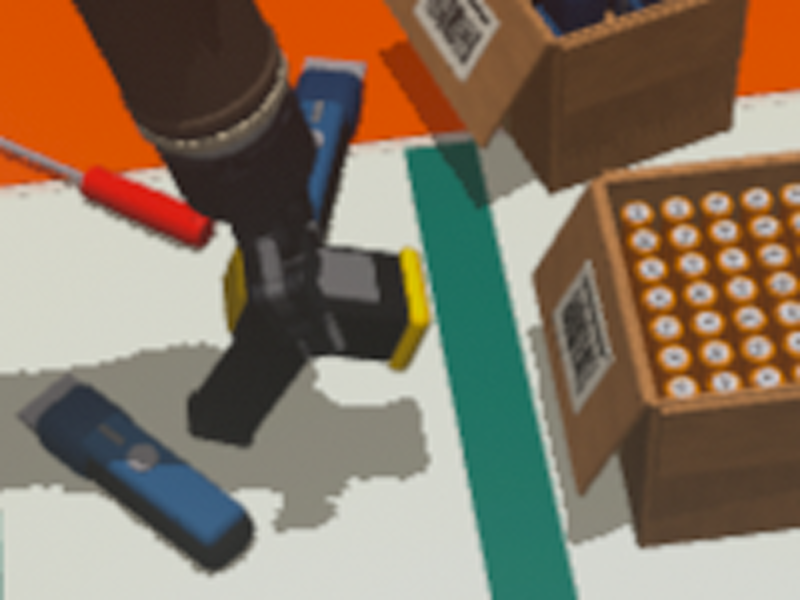

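The head points at the battery label and the handle clears the clipper. A fine nudge of about 1 mm, then hold for over 2 s.

```bash
python3 -m creep '[[0,0.0015,0,0,0,0],[0,0.0015,0,0,0,0],[0,0.0015,0,0,0,0],[0,0.0015,0,0,0,0],[0,0.0015,0,0,0,0],[0,0.0015,0,0,0,0],[0,0.0015,0,0,0,0],[0,0.0015,0,0,0,0],[0,0.0015,0,0,0,0],[0,0.0015,0,0,0,0]]' && python3 -m creep '[[0,0,0,0,0,0],[0,0,0,0,0,0],[0,0,0,0,0,0],[0,0,0,0,0,0],[0,0,0,0,0,0],[0,0,0,0,0,0],[0,0,0,0,0,0],[0,0,0,0,0,0]]'; python3 look.py c; python3 - <<'E'
from go import *
p,R=cur();up=p+[0,0,.15];print("up",rel(up,R))
F=pose(.4685,-.3653,.1515,-8.6,34.4);t,Rt=tool_for(F,36.6);print(t,Rt.as_euler("xyz",degrees=True))
print("to above fork (+.16)",rel(t+[0,0,.16],Rt,up,R)); print("down .145",rel(t+[0,0,.01],Rt,t+[0,0,.16],Rt))
E
```

```text
clock: 8.55
tool_pos: [0.498, -0.0769, 0.1456]
tool_rot: [-180.0, -14.0, -0.8]
wrist_force: [-0.6, 0.5, -2.3]
opening: 0.0513
grip_force: 63.2
clock: 9.55
tool_pos: [0.4979, -0.0768, 0.1456]
tool_rot: [-180.0, -14.0, -0.8]
wrist_force: [-0.4, -0.1, -3.1]
opening: 0.0513
grip_force: 63.2
[ 0.4979 -0.0768  0.1456] [-179.9948  -13.9739   -0.784 ]
expect S [ 0.498  -0.0768  0.1621] [-0.7806 22.6261  0.0054]
fit [ 0.4974 -0.0758  0.163 ] [-1.0134 23.2869  0.0054] 0.0020432265026770692 [886, 332]
fit [ 0.4975 -0.0757  0.163 ] [-0.7844 23.5212  0.0054] 0.0018885294143529973 [885]
fit [ 0.497  -0.0766  0.1632] [-1.5128 23.2027  0.0054] 0.0023840875640571213 [333]
to scan [0.0002, -0.0002, -0.0003, -0.0004, 0.0003, 0.0013]
up [0.0483, -0.0, -0.1941, 0.0, 0.0, 0.0]
[ 0.46512212 -0.36480921  0.13531333] [180.   -2.2  -8.6]
to above fork (+.16) [-0.0374, 0.3845, -0.009, -0.0123, -0.1306, 0.0861]
down .145 [-0.0077, -0.0, 0.1999, 0.0, 0.0, 0.0]
```

Scanned. Now I'll lift, then travel back above the fork.

```bash
python3 -m creep '[[0.002,0,-0.01,0,0,0],[0.01,0,-0.04,0,0,0],[0.02,0,-0.08,0,0,0],[0.03,0,-0.12,0,0,0],[0.04,0,-0.16,0,0,0],[0.046,0,-0.185,0,0,0],[0.0483,0,-0.1941,0,0,0],[0.0483,0,-0.1941,0,0,0]]' && python3 -m creep '[[-0.002,0.02,0,0,-0.005,0],[-0.006,0.07,-0.002,-0.002,-0.02,0.015],[-0.012,0.13,-0.003,-0.004,-0.045,0.03],[-0.018,0.19,-0.005,-0.006,-0.065,0.04],[-0.024,0.25,-0.006,-0.008,-0.085,0.055],[-0.03,0.31,-0.007,-0.01,-0.105,0.07],[-0.034,0.355,-0.008,-0.012,-0.12,0.08],[-0.0365,0.378,-0.009,-0.0123,-0.1306,0.0861],[-0.0374,0.3845,-0.009,-0.0123,-0.1306,0.0861],[-0.0374,0.3845,-0.009,-0.0123,-0.1306,0.0861]]'; python3 look.py d; python3 - <<'E'
from go import *
F=pose(.4685,-.3653,.1515,-8.6,34.4);t,Rt=tool_for(F,36.6)
for h in(.16,.03,.01,.002):print(h,rel(t+[0,0,h],Rt))
E
```

```text
clock: 10.65
tool_pos: [0.4978, -0.0768, 0.2957]
tool_rot: [180.0, -14.0, -0.8]
wrist_force: [0.3, -0.1, -2.7]
opening: 0.0515
grip_force: 63.2
clock: 11.9
tool_pos: [0.4654, -0.3637, 0.295]
tool_rot: [-179.9, -2.2, -8.5]
wrist_force: [0.3, 1.1, -2.4]
opening: 0.0515
grip_force: 63.2
[ 0.4656 -0.3634  0.2955] [-179.9705   -2.2277   -8.4917]
expect S [ 0.4689 -0.3639  0.3116] [-8.4704 34.3723  0.0358]
fit [ 0.4686 -0.3633  0.3117] [-8.2287 35.1959  0.0358] 0.0018016685257681894 [1493, 471]
fit [ 0.4682 -0.3629  0.3122] [-8.3195 36.0817  0.0358] 0.0015992035251852622 [1475]
fit [ 0.469  -0.3644  0.3106] [-8.4909 32.0406  0.0358] 0.001968812253303338 [480]
to scan [-0.0213, -0.3843, 0.199, 0.0116, 0.1306, -0.0837]
0.16 [-0.0003, 0.002, 0.0002, -0.0004, -0.0003, 0.0012]
0.03 [-0.007, 0.0021, 0.1734, -0.0004, -0.0003, 0.0012]
0.01 [-0.0081, 0.0021, 0.2, -0.0004, -0.0003, 0.0012]
0.002 [-0.0085, 0.0021, 0.2107, -0.0004, -0.0003, 0.0012]
```

```bash
python3 -m creep '[[-0.001,0.002,0.005,0,0,0.001],[-0.002,0.002,0.02,0,0,0.001],[-0.003,0.0021,0.05,0,0,0.0012],[-0.005,0.0021,0.085,0,0,0.0012],[-0.007,0.0021,0.12,0,0,0.0012],[-0.008,0.0021,0.15,0,0,0.0012],[-0.009,0.0021,0.172,0,0,0.0012],[-0.0095,0.0021,0.185,0,0,0.0012],[-0.0095,0.0021,0.19,0,0,0.0012],[-0.0095,0.0021,0.19,0,0,0.0012]]'; python3 look.py e; python3 - <<'E'
import cv2
from go import *
F=pose(.4685,-.3653,.1515,-8.6,34.4);t,Rt=tool_for(F,36.6)
for h in(.004,0,-.002):print(h,rel(t+[0,0,h],Rt))
s=cv2.imread("pics/es.png");cv2.imwrite("pics/esc.png",cv2.resize(s[310:460,200:400],(800,600),interpolation=cv2.INTER_CUBIC))
E
```

```text
clock: 13.25
tool_pos: [0.4635, -0.3663, 0.153]
tool_rot: [180.0, -2.2, -8.7]
wrist_force: [0.3, -0.3, -2.0]
opening: 0.0514
grip_force: 63.2
[ 0.4637 -0.3664  0.1534] [179.9706  -2.268   -8.7044]
expect S [ 0.467  -0.3669  0.1696] [-8.7257 34.332  -0.0356]
fit [ 0.4663 -0.3657  0.1694] [-9.0069 34.034  -0.0356] 0.001905228643455707 [1203, 361]
fit [ 0.4661 -0.3653  0.1699] [-9.0186 35.1089 -0.0356] 0.0017611716874117542 [1196]
fit [ 0.4673 -0.3671  0.1682] [-8.4171 31.3632 -0.0356] 0.0020831882245263508 [370]
to scan [-0.0136, -0.3888, 0.0094, 0.0126, 0.1302, -0.086]
0.004 [0.0008, -0.0024, 0.0188, 0.0004, -0.0008, -0.0012]
0 [0.0006, -0.0024, 0.0242, 0.0004, -0.0008, -0.0012]
-0.002 [0.0005, -0.0024, 0.0268, 0.0004, -0.0008, -0.0012]
```

View pics/esc.png

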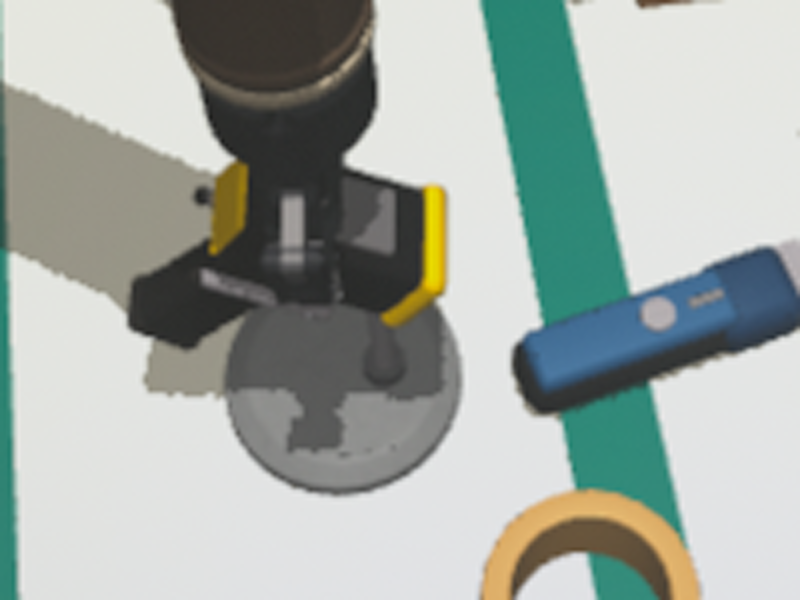

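The handle sits between the tines with no contact force yet. I'll lower the last 18 mm gently.

```bash
python3 -m creep '[[0,-0.002,0.004,0,0,-0.001],[0,-0.002,0.009,0,0,-0.001],[0,-0.002,0.013,0,0,-0.001],[0,-0.002,0.017,0,0,-0.001],[0,-0.002,0.02,0,0,-0.001],[0,-0.002,0.022,0,0,-0.001],[0,-0.002,0.022,0,0,-0.001],[0,-0.002,0.022,0,0,-0.001]]'; python3 look.py f
```

```text
clock: 14.35
tool_pos: [0.4657, -0.3653, 0.138]
tool_rot: [179.9, -2.4, -8.6]
wrist_force: [1.1, 1.3, 8.5]
opening: 0.0515
grip_force: 64.8
[ 0.4657 -0.3653  0.138 ] [179.9218  -2.4011  -8.5943]
expect S [ 0.469  -0.3658  0.1542] [-8.6507 34.1989 -0.0945]
fit [ 0.4688 -0.3648  0.1547] [-8.5948 34.7141 -0.0945] 0.001965275343460998 [1161, 352]
fit [ 0.4684 -0.3644  0.1552] [-8.6814 35.4503 -0.0945] 0.001808952720023707 [1154]
fit [ 0.4692 -0.366   0.1531] [-8.2882 32.0198 -0.0945] 0.0021437407072691086 [359]
to scan [-0.0144, -0.387, -0.0116, 0.0131, 0.1287, -0.0847]
```

Contact with the tines at about 10 N. I'll shift along the tines by about 2 mm to home, then release gently.

```bash
python3 -m creep '[[0.001,0,0.0006,0,0,0],[0.002,0,0.0012,0,0,0],[0.0023,0,0.0015,0,0,0],[0.0023,0,0.0015,0,0,0]]'; python3 look.py g | sed -n 2,4p;  python3 -m creep '[[0,0,0,0,0,0],[0,0,0,0,0,0],[0,0,0,0,0,0],[0,0,0,0,0,0],[0,0,0,0,0,0],[0,0,0,0,0,0],[0,0,0,0,0,0]]' 1; python3 look.py i | sed -n 2,4p
```

```text
clock: 14.95
tool_pos: [0.4658, -0.3654, 0.1377]
tool_rot: [179.9, -2.3, -8.6]
wrist_force: [-7.3, 3.7, 19.8]
opening: 0.0512
grip_force: 65.8
expect S [ 0.4692 -0.3659  0.1539] [-8.6738 34.3481 -0.072 ]
fit [ 0.4689 -0.3649  0.1544] [-8.5264 35.1199 -0.072 ] 0.0019099765745667838 [1170, 350]
fit [ 0.4685 -0.3645  0.1548] [-8.6166 35.5762 -0.072 ] 0.0016896807281252019 [1162]
clock: 15.92
tool_pos: [0.4659, -0.365, 0.1351]
tool_rot: [-180.0, -2.2, -8.6]
wrist_force: [0.1, -0.2, -0.3]
opening: 0.0853
grip_force: 0.0
expect S [ 0.4693 -0.3655  0.1513] [-8.6182 34.3954 -0.0001]
fit [ 0.4687 -0.3649  0.1534] [-8.3832 37.5134 -0.0001] 0.0018511777659618903 [1163, 324]
fit [ 0.4682 -0.3644  0.1538] [-8.6973 38.0602 -0.0001] 0.0016053541780053366 [1160]
```

```bash
python3 -m creep '[[0.0004,0,-0.01,0,0,0],[0.001,0,-0.03,0,0,0],[0.002,0,-0.06,0,0,0],[0.004,0,-0.1,0,0,0],[0.006,0,-0.15,0,0,0],[0.008,0,-0.2,0,0,0],[0.009,0,-0.23,0,0,0]]' && python3 -m creep '[[-0.02,0,-0.01,0,0,0],[-0.08,0,-0.02,0,0,0],[-0.15,0,-0.03,0,0,0],[-0.2,0,-0.03,0,0,0],[-0.22,0,-0.03,0,0,0],[-0.22,0,-0.03,0,0,0]]'; python3 - <<'E'
from fit import *
from bench import vision
import cv2
np.set_printoptions(precision=4,suppress=True)
cs=[vision.capture(n) for n in("side","top")]
for c in (cs,cs[:1],cs[1:]):
    x,e,n=fit(c,[.465,-.36,.153,-.1,.6,0],it=6);print(x[:3],np.degrees(x[3:]),e,n)
cv2.imwrite("pics/jc.png",cv2.resize(cs[0]["frame"][180:480,180:580,::-1],(800,600),interpolation=cv2.INTER_CUBIC))
E
```

```text
clock: 16.9
tool_pos: [0.4665, -0.3654, 0.3114]
tool_rot: [179.9, -2.4, -8.6]
wrist_force: [0.8, 0.0, -0.1]
opening: 0.0855
grip_force: 0.0
clock: 17.65
tool_pos: [0.3014, -0.3401, 0.324]
tool_rot: [180.0, -2.2, -8.7]
wrist_force: [1.1, -0.2, 0.2]
opening: 0.0856
grip_force: 0.0
[ 0.4683 -0.3648  0.1523] [-8.4488 35.2119  0.    ] 0.001987256297930064 [1855, 688]
[ 0.4674 -0.3644  0.1527] [-8.5255 35.1364  0.    ] 0.0018379948006182962 [1860]
[ 0.4702 -0.3658  0.1519] [-8.0328 35.1995  0.    ] 0.0022171036260231623 [698]
```

View pics/jc.png

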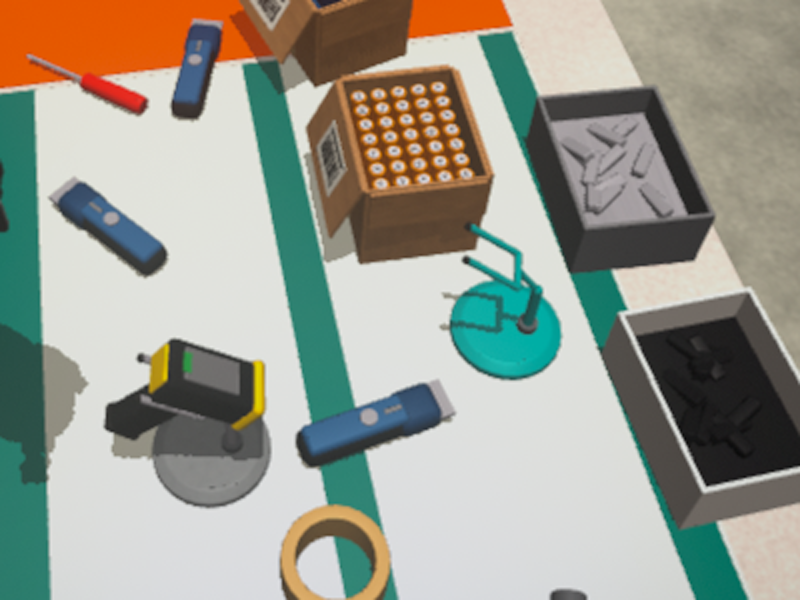

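The scanner is back in the fork within about 0.3 mm of where it started, and everything else is undisturbed. Handing in.

```bash
python3 -c "
from bench import r
print(r.job_done())"
```

```text
the job is handed in; nothing more can be done
None
```

I held the scanner still for about 2 s, squarely on the battery carton's label from about 105 mm, then hung it back in its fork within about 0.3 mm of where it started and handed the job in; I did not see the judge's verdict.

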